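Find the hidden catch of the turner's accessory case by feel

ROBOT

A 7-joint arm with a two-finger parallel gripper is mounted at the origin on the work surface. World frame = base frame: x ahead of the robot, y to its left, z up, the work surface at z = 0. Lengths are in m, angles in rad, forces in N, time in s.
With the tool pointing down it reaches from about 0.35 to 0.9 m from the base axis. Payload 8.1 kg.
Tool frame: the origin (TCP) lies at the very end of the fingers, on their centre line; the grasp point (between the pads) lies bot.tcp_to_grasp behind it (bot.tcp_to_grasp is the distance from the TCP to the grasp point, in m); z points along the fingers, y is the line along which they close (so a half turn about z gives the same grasp; the last joint's range is limited). The gripper opens to 92 mm and grips with 3 to 60 N. Pads are 19 mm wide; open, the fingers measure 130 mm over their backs; the gripper's body (75 mm by 190 mm) begins 47 mm behind the grasp point.
Start: joints at [-1.328, 0.434, 0.025, 1.573, -0.012, 1.134, -0.075], TCP at [0.212, 0.588, 0.227] pointing down, gripper open.
Joint ranges: [-2.62, 2.62], [-0.44, 2.09], [-1.27, 1.32], [0.08, 2.57], [-1.32, 4.46], [0.12, 2], [-2.74, 2.74]. Speed limits (rad/s): [2.22, 2.22, 3.01, 3.01, 3.14, 3.14, 3.14].

INTERFACE

Orientations are given as a unit quaternion [w, x, y, z].
In Python, from station import get_obs, imaging, job, bot gives the robot as it stands. The module is installed in compiled form; this text tells all that it offers.
- The arm moves only by the tool send_rows, never from a script. Its argument "deltas" is a list of rows, each a list of 7 numbers: the turn, a rotation vector about the world's x, y, z in degrees, then the shift along the world's x, y, z in m, then the opening, from 0 (shut) to 1 (fully open). A call has 1 to 10 rows; each row shifts and turns the commanded pose from where the row before left it; what a row does not reach is not made up. A row lasts 1/8 s, in which the tool goes at most 62.5 mm and 10.7 degrees, less where a joint would pass 70% of its speed; a pose out of reach is approached as far as the arm can. A call with a gripper value outside its range is refused whole. The fingers move at their own pace and stop on an object; "force" is the grip in N (left out, the last holds). Time passes only in rows, so rows that do not move let the fingers close. It gives the time, the measured TCP pose, the force, the opening and the grip force at its end, in the units of the state.
- get_obs(): the state, without advancing time (a new reading comes with each control period).
- imaging.camera(name): name is "scene" or "top"; returns a dict with "image" (480x640x3 uint8, blue, green, red), "K" (3x3 intrinsics, pixels), "k1" (the pictures are not rectified: a ray, as slopes to the right and down, at radius r is drawn at 1 + k1 r^2 times it, then the intrinsics apply), "rvec" (rotation vector, rad) and "tvec" (3), from world to camera coordinates, as OpenCV has them. Camera axes: x right, y down, z forward; pixel columns grow to the right and rows downward; lengths in m; the calibration is good to about 2 mm. A picture is of the moment at which its call begins. There is no depth.
- job.close_job(): hands the job in; it is judged then, once.
The state is a dict: "time": time; "joint_pos": joint angles; "qvel": joint speeds; "joint_torque": joint torques, N m; "tool_pos": TCP position; "eef_rot": TCP orientation; "ft_force": force on the tool from outside, world axes, zero at the start; "wrist_torque": the same for the moment, N m; "grip_width": finger opening in m; "grasp_force": force on a finger pad.
Only numpy, scipy, OpenCV 4.12 (cv2) and the standard library are available. Lean on these libraries where they do the work, as an engineer would, in place of code of your own. Each camera call takes 0.05 s, during which the arm holds its last target. There are 200 camera calls.

TASK

The long wooden strip on top of the accessory case has a notch somewhere along it: put a fingertip on the top of the strip at either end, feel along it until you find the notch, then press the catch inside it fully home, so that the drawer comes out. Do not touch the drawer itself, do not grasp or disturb the finial, mallet, bowl and jar, and take the hand clear when done.

Things in the scene. Friction and masses are not known exactly. Their poses are not given: they have to be found in the camera images.
- case: wooden accessory case fixed to the bench, 170 (x) x 400 (y) x 60 mm high, drawer in its front (-x) face; origin at the centre of its underside, x to its back, y to its left, z up. On its top, along y and centred at x = 53 mm, runs a rigid wooden strip 400 x 44 mm, 22 mm high (its top 82 mm above the bench), with an 8 mm cheek board of the same height behind it (x 75 to 83 mm)
- strip_left (a point): point on top of the strip, on its centre line, 150 mm left (case +y) of its middle. The strip has one notch, 52 mm long, cut across its full width, open to the front and closed behind by the cheek. Its place is not given: its centre is up to 55 mm either side of the middle of the strip, to be found by touch (or sight)
- strip_right (a point): point on the top of the strip, on its centre line, 150 mm right (-y of the case) of its middle
- catch (a joint): travel in m of the catch, a wooden bar 36 mm wide that runs inside the strip, on its centre line, and is bare only as the floor of the notch: 0 up (its top 10 mm below the strip's top), 0.008 fully pressed straight down (18 mm below). It resists with about 5 to 10 N, has no spring and stays where it is left
- drawer: plywood drawer in the front of the case, without a handle, 372 mm wide, 42 mm high; it slides to the front (-x of the case) by four times the travel of the catch, 32 mm in all. Origin inside the case, 30 mm above the bench, at the centre of the case when shut
- finial: small loose dark turned finial, 36 mm across, 45 mm high, standing on the case top in front of the strip; origin at the centre of its foot
- mallet: loose turned wooden mallet standing on its head on the bench, head 88 mm across, 210 mm high in all; origin at the centre of its foot
- bowl: loose dark wooden bowl, 120 mm across, 50 mm high; origin at the centre of its foot
- jar: loose amber glass jar with steel lid, 60 mm across, 70 mm high; origin at the centre of its foot
Not all that is in view belongs to the job. There is more than one size of the bowl; the one meant has the size given above. There is more than one size of the jar; the job needs the smaller.

How it is judged:
On the way, in this order (a step that is already met when the one before it is completed fails the run):
1. a fingertip touches the strip near one of its ends (within 60 mm of strip_left or strip_right), the catch still up (((horizontal distance between the grasp point and strip_left below 0.06 m and contact force between the fingers and case above 0.3 N and height (world z) of the grasp point above 0.08 m) or (horizontal distance between the grasp point and strip_right below 0.06 m and contact force between the fingers and case above 0.3 N and height (world z) of the grasp point above 0.08 m)) and value of joint catch below 0.001 m), for 0.04 s.
2. the catch is pressed home by the fingers (value of joint catch above 0.0065 m and contact force between the fingers and case above 0.3 N), for 0.1 s.
At the end, for the whole second after the job is handed in: The catch is pressed at least 6.5 mm of its 8 mm and stays there, the drawer stands at least 25 mm out and is at rest, and the finial, mallet, bowl and jar are upright within 20 mm of where they were (value of joint catch above 0.0065 m and distance of drawer from where it was at the start of the episode above 0.025 m and linear speed of drawer below 0.01 m/s and distance of each of finial, mallet, bowl, jar from where it was at the start of the episode below 0.02 m and angle between each of finial, mallet, bowl, jar's own z axis and vertical below 0.2 rad); the robot touches nothing.
It fails at once if the robot touches the drawer itself (contact force between any of the fingers, the arm and drawer above 0.5 N).
It fails at once if a bystander is lifted, moved more than 20 mm or tipped (distance of any of finial, mallet, bowl, jar from where it was at the start of the episode above 0.02 m or angle between any of finial, mallet, bowl, jar's own z axis and vertical above 0.2 rad).
It also fails if it takes over 51 s, if anything falls off the work surface, if the arm or the gripper's body presses on something with over 40 N, if the wrist force passes 120 N, or if a joint passes its speed limit or range.

## Working session

There is one attempt and no reset: what is moved stays moved. The work goes in short steps, Python scripts to look and compute and a tool call to move; the robot and the scene stay as the last step left them, time stands still between calls to the robot, and variables do not carry over. Pictures are saved under pics/ and viewed, at most 10 in all, crops included, and the job is handed in when it is done.

Besides the shell and the picture viewer there is one more tool, called after "Emit:" by a JSON object that holds its "fn" and its "kwargs". send_rows: Moves the arm, as the interface text tells. Its arguments: {"type":"object","properties":{"deltas":{"type":"array","items":{"type":"array","items":{"type":"number"}}},"force":{"type":"number"}},"required":["deltas"]}

```bash
mkdir -p pics; cat > h.py <<'E'
import numpy as np,cv2
def ray(c,u,v):
    K=c["K"];d=np.array([(u-K[0][2])/K[0][0],(v-K[1][2])/K[1][1]]);p=d.copy()
    for _ in range(30): p=d/(1+c["k1"]*(p@p))
    R=cv2.Rodrigues(np.array(c["rvec"],float))[0];t=np.array(c["tvec"],float).ravel()
    return -R.T@t, R.T@np.array([p[0],p[1],1])
def onz(c,u,v,z):
    o,d=ray(c,u,v); return o+d*(z-o[2])/d[2]
E
python3 - <<'E'
from station import get_obs,imaging,job,bot
import cv2,pickle
for n in("scene","top"):
    c=imaging.camera(n);cv2.imwrite(f"pics/{n}1.png",c["image"]);pickle.dump(c,open(n+".pkl","wb"))
print(get_obs(),bot.tcp_to_grasp)
E
```

```text
{'time': 0.1, 'joint_pos': array([-1.32761145,  0.43517123,  0.02496376,  1.57397121, -0.01157829,
        1.13400237, -0.07508011]), 'qvel': array([-2.26240790e-03, -9.30319112e-05, -1.99940581e-05, -2.25909904e-03,
       -4.80355091e-05, -1.82032362e-04, -4.66250837e-04]), 'joint_torque': array([ 1.86972669e-03, -6.69129324e+01,  9.87188034e-01, -3.15144074e+01,
       -6.06259634e-02,  3.74257739e-02,  2.93404946e-05]), 'tool_pos': array([0.21173456, 0.58757158, 0.2260257 ]), 'eef_rot': array([-4.94707470e-05,  1.72047631e-01,  9.85088380e-01, -7.02072986e-04]), 'ft_force': array([ 0.07621872,  0.77209124, -0.17316376]), 'wrist_torque': array([-0.01018393,  0.03396475,  0.01184997]), 'grasp_force': 0.0, 'grip_width': 0.09163008982120359} 0.0188
```

View pics/top1.png

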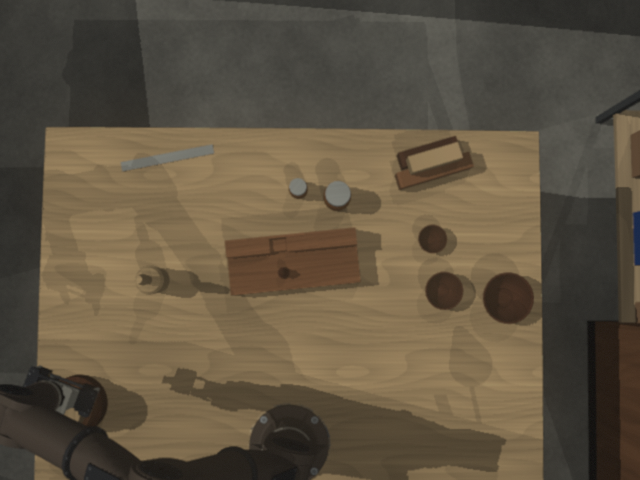

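View pics/scene1.png

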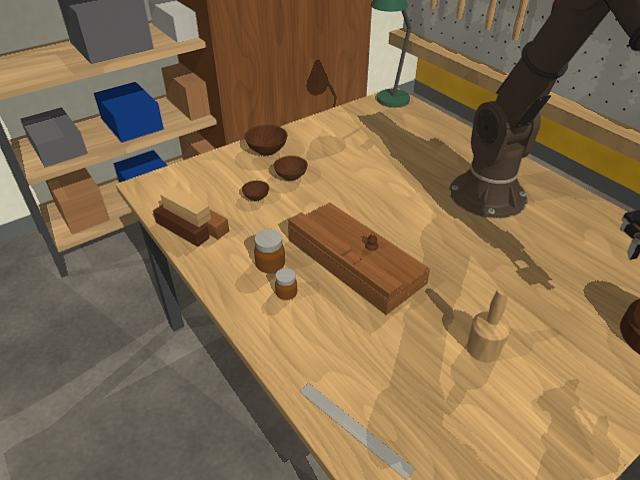

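The top view shows the case around (227..360, 230..295), with the cheek and strip along its upper edge. The notch looks to be at about (278,244) and the finial at (285,272). The mallet is at (153,280), clear to the left. I'll enlarge the case.

```bash
python3 - <<'E'
import cv2,pickle
from h import *
c=pickle.load(open("top.pkl","rb"))
cr=c["image"][220:305,215:370];cv2.imwrite("pics/crop.png",cv2.convertScaleAbs(cv2.resize(cr,None,fx=5,fy=5,interpolation=cv2.INTER_CUBIC),alpha=1.8))
for u,v in[(225,240),(355,229),(278,244),(285,270)]: print(onz(c,u,v,.082))
E
```

```text
[0.62838957 0.19751574 0.082     ]
[ 0.66493796 -0.19745814  0.082     ]
[0.61741183 0.03629428 0.082     ]
[0.53865129 0.01418664 0.082     ]
```

View pics/crop.png

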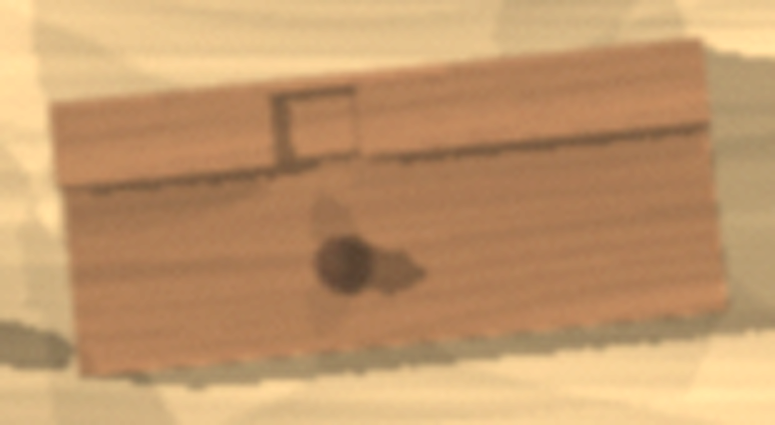

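The notch shows in the crop: back-left corner (274,95), back-right (354,90), front-right (358,155). The outer corners of the strip and cheek are (52,102), (703,40), (63,188) and (708,127). The finial at (345,265) is in front of the strip.

```bash
python3 - <<'E'
import pickle
from h import *
c=pickle.load(open("top.pkl","rb"))
P=lambda x,y,z=.082: onz(c,215+(x+.5)/5-.5,220+(y+.5)/5-.5,z)[:2]
BL,BR,FL,FR=P(52,102),P(703,40),P(63,188),P(708,127)
d=BL-BR;print("len",np.linalg.norm(d),np.linalg.norm(FL-FR),"widths",np.linalg.norm(BL-FL))
Y=d+FL-FR;Y/=np.linalg.norm(Y);X=np.array([Y[1],-Y[0]])
mid=(BL+BR+FL+FR)/4   # x_case = (31+83)/2=57
O=mid-X*.057
print("yaw",np.degrees(np.arctan2(-Y[0],Y[1])),"O",O,"X",X,"Y",Y)
for p in[(274,95),(354,90),(358,155),(283,165)]:
    q=P(*p)-O;print("notch",q@X,q@Y)
s=O+.053*X
print("left",s+.15*Y,"right",s-.15*Y)
q=P(345,262,.1)-O;print("finial",q@X,q@Y)
from station import get_obs
o=get_obs();print(o["tool_pos"])
E
```

```text
len 0.3976706605391743 0.39325479954059694 widths 0.05280254385947173
yaw 5.866947844095162 O [ 0.56577209 -0.00879582] X [0.99476195 0.10221871] Y [-0.10221871  0.99476195]
notch 0.07483195074388038 0.06409757947537467
notch 0.07326053680128948 0.015427089661765724
notch 0.03362851156054493 0.016625975177527848
notch 0.03188972455038532 0.06248222128847812
left [0.60316166 0.14583606] right [ 0.63382728 -0.15259253]
finial -0.0307526552454862 0.02945684935327585
[0.21173456 0.58757158 0.2260257 ]
```

Emit:
{"fn": "send_rows", "kwargs": {"deltas": [[0, 0, 0, 0, 0, 0.05, 0], [0, 0, 0, 0, 0, 0.05, 0], [0, 0, 3.2, 0.03, -0.035, 0, 0], [0, 0, 3.2, 0.03, -0.035, 0, 0], [0, 0, 3.2, 0.03, -0.035, 0, 0], [0, 0, 3.2, 0.03, -0.035, 0, 0], [0, 0, 3.2, 0.03, -0.035, 0, 0], [0, 0, 3.2, 0.03, -0.035, 0, 0], [0, 0, 3.2, 0.03, -0.035, 0, 0], [0, 0, 3.2, 0.03, -0.035, 0, 0]], "force": 30}}

```text
time: 1.35
tool_pos: [0.4525, 0.3066, 0.3265]
eef_rot: [-0.0, -0.051, 0.999, -0.0]
ft_force: [0.9, -0.3, 0.2]
grip_width: 0.0008
grasp_force: 0.0
```

Emit:
{"fn": "send_rows", "kwargs": {"deltas": [[0, 0, 0, 0.03, -0.036, 0, 0], [0, 0, 0, 0.03, -0.036, 0, 0], [0, 0, 0, 0.03, -0.036, 0, 0], [0, 0, 0, 0.03, -0.036, 0, 0], [0, 0, 0, 0.0327, -0.0367, 0, 0], [0, 0, 0, 0, 0, -0.05, 0], [0, 0, 0, 0, 0, -0.05, 0], [0, 0, 0, 0, 0, -0.05, 0], [0, 0, 0, 0, 0, -0.05, 0], [0, 0, 0, 0, 0, -0.015, 0]]}}

```text
time: 2.6
tool_pos: [0.6023, 0.1268, 0.1086]
eef_rot: [-0.003, -0.05, 0.999, -0.001]
ft_force: [-0.1, -0.4, 0.1]
grip_width: 0.0003
grasp_force: 0.0
```

Emit:
{"fn": "send_rows", "kwargs": {"deltas": [[0, 0, 0, 0, 0, 0, 0], [0, 0, 0, 0, 0, -0.01, 0], [0, 0, 0, 0, 0, -0.01, 0], [0, 0, 0, 0, 0, -0.004, 0], [0, 0, 0, 0, 0, -0.003, 0], [0, 0, 0, 0, 0, -0.002, 0], [0, 0, 0, 0, 0, 0, 0]]}}

```text
time: 3.48
tool_pos: [0.6046, 0.1273, 0.0827]
eef_rot: [-0.0, -0.05, 0.999, 0.0]
ft_force: [-1.6, 0.1, 0.3]
grip_width: 0.0004
grasp_force: 0.0
```

Emit:
{"fn": "send_rows", "kwargs": {"deltas": [[0, 0, 0, 0, 0, -0.001, 0], [0, 0, 0, 0, 0, -0.001, 0], [0, 0, 0, 0, 0, 0, 0]]}}

```text
time: 3.85
tool_pos: [0.6048, 0.1273, 0.0824]
eef_rot: [0.0, -0.05, 0.999, 0.0]
ft_force: [-5.3, -1.0, 15.1]
grip_width: 0.0004
grasp_force: 7.2
```

Emit:
{"fn": "send_rows", "kwargs": {"deltas": [[0, 0, 0, 0.001, -0.01, 0, 0], [0, 0, 0, 0.001, -0.01, 0, 0], [0, 0, 0, 0.001, -0.01, 0, 0], [0, 0, 0, 0.001, -0.01, 0, 0], [0, 0, 0, 0.001, -0.01, 0, 0], [0, 0, 0, 0.001, -0.01, 0, 0], [0, 0, 0, 0.001, -0.01, 0, 0]]}}

```text
time: 4.72
tool_pos: [0.6127, 0.059, 0.082]
eef_rot: [0.001, -0.051, 0.999, 0.001]
ft_force: [0.1, 3.5, 4.3]
grip_width: 0.0005
grasp_force: 2.2
```

Emit:
{"fn": "send_rows", "kwargs": {"deltas": [[0, 0, 0, 0.0005, -0.005, 0, 0], [0, 0, 0, 0.0005, -0.005, 0, 0], [0, 0, 0, 0, 0, 0, 0]]}}

```text
time: 5.1
tool_pos: [0.6124, 0.0466, 0.0805]
eef_rot: [-0.0, -0.05, 0.999, -0.0]
ft_force: [-0.4, -0.1, 0.9]
grip_width: 0.0004
grasp_force: 0.0
```

Emit:
{"fn": "send_rows", "kwargs": {"deltas": [[0, 0, 0, 0.0004, -0.004, 0, 0], [0, 0, 0, 0, 0, 0, 0]]}}

```text
time: 5.35
tool_pos: [0.6129, 0.043, 0.0807]
eef_rot: [-0.0, -0.05, 0.999, -0.0]
ft_force: [-0.9, 0.6, 0.9]
grip_width: 0.0003
grasp_force: 0.0
```

Emit:
{"fn": "send_rows", "kwargs": {"deltas": [[0, 0, 0, 0.0004, -0.004, 0, 0], [0, 0, 0, 0, 0, 0, 0]]}}

```text
time: 5.6
tool_pos: [0.6134, 0.0388, 0.0807]
eef_rot: [-0.0, -0.05, 0.999, -0.0]
ft_force: [-1.1, -0.2, -0.0]
grip_width: 0.0005
grasp_force: 0.0
```

The force drops to zero and the tip sinks, so it is in the notch. Next: press down.

Emit:
{"fn": "send_rows", "kwargs": {"deltas": [[0, 0, 0, 0, -0.001, -0.003, 0], [0, 0, 0, 0, 0, -0.003, 0], [0, 0, 0, 0, 0, 0, 0]]}}

```text
time: 5.98
tool_pos: [0.6131, 0.0384, 0.0743]
eef_rot: [-0.0, -0.051, 0.999, 0.0]
ft_force: [-0.3, -0.5, 0.2]
grip_width: 0.0004
grasp_force: 0.0
```

Emit:
{"fn": "send_rows", "kwargs": {"deltas": [[0, 0, 0, 0, 0, -0.002, 0], [0, 0, 0, 0, 0, -0.002, 0], [0, 0, 0, 0, 0, -0.002, 0], [0, 0, 0, 0, 0, -0.002, 0], [0, 0, 0, 0, 0, 0, 0]]}}

```text
time: 6.6
tool_pos: [0.6135, 0.0384, 0.0669]
eef_rot: [0.0, -0.05, 0.999, 0.0]
ft_force: [0.1, 0.1, 1.8]
grip_width: -0.0001
grasp_force: 1.1
```

Emit:
{"fn": "send_rows", "kwargs": {"deltas": [[0, 0, 0, 0, 0, -0.002, 0], [0, 0, 0, 0, 0, -0.002, 0], [0, 0, 0, 0, 0, -0.001, 0], [0, 0, 0, 0, 0, -0.001, 0], [0, 0, 0, 0, 0, 0, 0], [0, 0, 0, 0, 0, 0, 0]]}}

```text
time: 7.35
tool_pos: [0.6137, 0.0384, 0.0638]
eef_rot: [0.001, -0.05, 0.999, 0.0]
ft_force: [-12.7, 0.6, 34.5]
grip_width: 0.0007
grasp_force: 16.8
```

The catch is on its stop: z reads 0.0638 and the force is 34 N. I'll withdraw straight up and check.

Emit:
{"fn": "send_rows", "kwargs": {"deltas": [[0, 0, 0, 0, 0, 0.004, 0], [0, 0, 0, 0, 0, 0.01, 0], [0, 0, 0, 0, 0, 0.03, 0], [0, 0, 0, 0, 0, 0.05, 0], [0, 0, 0, 0, 0, 0.05, 0], [0, 0, 0, 0, 0, 0.05, 0], [0, 0, 0, 0, 0, 0.05, 0], [0, 0, 0, 0, 0, 0, 0], [0, 0, 0, 0, 0, 0, 0]]}}

```text
time: 8.48
tool_pos: [0.6131, 0.0383, 0.3044]
eef_rot: [-0.0, -0.05, 0.999, 0.0]
ft_force: [0.4, 0.5, -1.2]
grip_width: 0.0003
grasp_force: 0.0
```

```bash
python3 - <<'E'
from station import get_obs,imaging
import cv2
cv2.imwrite("pics/scene2.png",imaging.camera("scene")["image"]);cv2.imwrite("pics/top2.png",cv2.convertScaleAbs(imaging.camera("top")["image"],alpha=1.5))
print(get_obs()["tool_pos"])
E
```

```text
[0.61265038 0.03833053 0.30331599]
```

View pics/scene2.png

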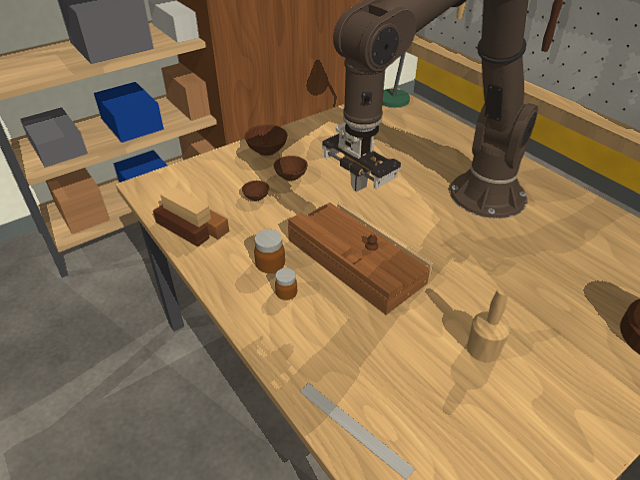

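View pics/top2.png

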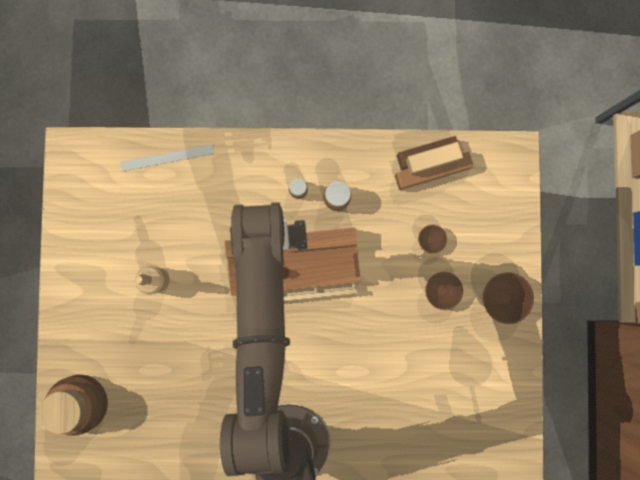

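The drawer now stands out below the case front (top view, rows 290–301, about 30 mm). The finial (scene view, 371,243), mallet, jar and bowls have not moved, and the hand is clear.

```bash
python3 -c "
from station import job
print(job.close_job())"
```

```text
the job is handed in; nothing more can be done
None
```

I found the notch by touch about 40 mm left of the strip's middle and pressed the catch to its stop; the drawer came out about 30 mm, the bystanders did not move, the hand is clear, and the job is handed in (no verdict was returned).

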